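Lock the rolling pin into its travel clip on the food cart

TASK

The cart is about to be wheeled away: lock the wooden rolling pin with the two thin handles into the grey travel clip. Slip one of its handles, tilted, fully into the closed keeper, then push the other handle down past the sprung jaw until it sits on the floor of the fork and the jaw has sprung shut over it. Press steadily without ramming it, and leave the other things on the counter where they are.

Things in the scene. Friction and masses are not known exactly. Their poses are not given: they have to be found in the camera images.
- pin: wooden rolling pin, lying on the counter: a barrel 110 mm long and 30 mm in diameter with a handle 42 mm long and 16 mm in diameter at each end, 194 mm overall, 0.08 to 0.17 kg. Origin at its middle on its axis; its x axis runs along the pin. Both ends are alike and either may go into the keeper.
- pin_end_a (a point): centre of the end face of the pin's handle at its +x end, 97 mm from the middle
- pin_end_b (a point): centre of the end face of the pin's handle at its -x end, 97 mm from the middle
- stand: grey travel clip screwed to the counter: dark wooden base plate 230 x 84 x 8 mm, origin under its centre, x along the pin's place (keeper at +x, fork at -x), z up. Seated, the pin lies level, axis 60 mm above the counter, y about 0, one end in the keeper, the other just inside the end plate, 5 mm of play lengthwise: it goes in only tilted 10 to 16 degrees, keeper end down.
- keeper_back (a point): point on the keeper's back wall on the seated pin's axis (stand x 98.5, y 0, z 60 mm). The keeper is a box whose only opening faces -x (the fork) at x = 68.5: inside 30 mm deep, 22 mm wide (y -11 to 11), 28 mm high (floor z 52, roof z 80, outer top z 85).
- fork_seat (a point): point midway in the fork on the seated pin's axis (stand x -80, y 0, z 60 mm). The fork is 20 mm wide (x -90 to -70), floor at z 52; fixed tine at the -y side, inner face at y = -9.5, its top flared outwards up to z 93; sprung jaw at the +y side.
- fork_stop (a point): point on the inner face of the end plate on the seated pin's axis (stand x -100.5, y 0, z 60 mm); the plate stands upright across x beyond the fork, 34 mm wide, top at z 70 mm
- jaw (a joint): dark steel sprung jaw, hinged at its foot about stand x (at y 13.5, z 40 mm): 0 = shut, up to 0.6 rad pushed outwards. Nose tip at y 2, z 70.5, sloping up and outwards to y 14, z 91. A handle pressed down (about 5 to 11 N) opens it about 0.2 rad, then it snaps back over the handle. A handle just laid on it rests in the mouth about 20 mm above its seat.
- roller: plain wooden roller without handles, 150 mm long and 32 mm in diameter, lying on the counter; leave it. Origin at its middle, x along it.
- tumbler: steel tumbler, 68 mm across, 90 mm high; origin under its centre
- shaker: small clear jar with a steel cap, 38 mm across, 65 mm high; origin under its centre
- board: round wooden rolling board, 160 mm across, 20 mm thick; origin under its centre
- ladle: steel spoon, 200 mm long, lying on the counter; origin under its middle
- plate0: shallow steel plate, 150 mm across, 18 mm high; origin under its centre
- plate1: second such steel plate
- pot: closed aluminium pot, 150 mm across, 130 mm high; origin under its centre
Things that resemble listed ones, but are neither listed nor needed, are in the scene too. Leave any orange look-alike of the pin alone.

How it is judged:
By the outcome, as a careful person would: the job done as asked, in the order asked, and still so for the second after the job is handed in, with the robot touching nothing.
It also fails if it takes over 48 s, if anything falls off the work surface, if the arm or the gripper's body presses on something with over 40 N, if the wrist force passes 120 N, or if a joint passes its speed limit or range.

ROBOT

A 6-joint arm with a two-finger parallel gripper is mounted at the origin on the work surface. World frame = base frame: x ahead of the robot, y to its left, z up, the work surface at z = 0. Lengths are in m, angles in rad, forces in N, time in s.
With the tool pointing down it reaches from about 0.3 to 0.825 m from the base axis. Payload 5.4 kg.
Tool frame: the origin (TCP) lies at the very end of the fingers, on their centre line; the grasp point (between the pads) lies 19 mm behind it; z points along the fingers, y is the line along which they close (so a half turn about z gives the same grasp; the last joint's range is limited). The gripper opens to 92 mm and grips with 3 to 60 N. Pads are 20 mm wide; open, the fingers measure 128 mm over their backs; the gripper's body (75 mm by 189 mm) begins 69 mm behind the grasp point.
Start: joints at [-1.41, 0.158, 1.597, -0, 1.386, -0.21], TCP at [0.208, -0.536, 0.215] pointing down, gripper open.
Joint ranges: [-2.91, 2.91], [-0.94, 2.29], [0.18, 2.7], [-1.29, 4.43], [0.17, 2.64], [-3, 3]. Speed limits (rad/s): [2.57, 2.57, 3.14, 3.14, 3.14, 3.14].

INTERFACE

Orientations are given as a rotation vector (axis times angle).
In Python, from rig import get_obs, read_camera, camera_model, hand_in, recognise, mark_of gives the robot as it stands. The module is installed in compiled form; this text tells all that it offers.
- The arm moves only by the tool move_arm, never from a script. Its argument "increments" is text: rows parted by semicolons, each of 5 numbers parted by spaces: the closure in counts, from 0 (fully open) to 255 (shut), then the shift along the tool's x, y, z each as a share of 3 cm, from -1 to 1, then the turn about the tool's z as a share of 0.08 rad, from -1 to 1. In form: gripper x y z turn; .... A call has 1 to 20 rows; each row shifts and turns the commanded pose from where the row before left it, along the tool's axes as they then stand; what a row does not reach is not made up. A row lasts 1/12 s, in which the tool goes at most 41.7 mm and 7.16 degrees, less where a joint would pass 70% of its speed; a pose out of reach is approached as far as the arm can. A call with a number of a shift or a turn outside -1 to 1 is refused whole. A call with a gripper value outside its range is refused whole. The fingers move at their own pace and stop on an object; "newtons" is the grip in N (left out, the last holds). Time passes only in rows, so rows that do not move let the fingers close. It gives the time, the measured TCP pose, the force, the opening and the grip force at its end, in the units of the state.
- get_obs(): the state, without advancing time (a new reading comes with each control period).
- read_camera(name): name is "side" or "top"; returns (picture, depth): 420x560x3 uint8, red, green, blue; 420x560 float32, m along the optical axis (not along the pixel's ray), 0 where there is no reading.
- camera_model(name): a dict with "camera_matrix" (3x3 intrinsics, pixels), "k1" (the pictures are not rectified: a ray, as slopes to the right and down, at radius r is drawn at 1 + k1 r^2 times it, then the intrinsics apply), "R" (3x3) and "t" (3): a world point X has camera coordinates R X + t. Camera axes: x right, y down, z forward; pixel columns grow to the right and rows downward; lengths in m; the calibration is good to about 2 mm. A picture is of the moment at which its call begins. camera_model takes no time and is no camera call.
- hand_in(): hands the job in; it is judged then, once.
Trained networks look in the newest picture that a camera, given by its name, has taken for a name from the list of things; names that differ only in an ending like _2 or _b are one class to them, and where a whole thing is asked for, a point or a joint stands for the part that bears it (a point fixed in the world has none). Each returns a list of dicts, best first, with "p" (0 to 1); they miss things now and then, are a little off and sometimes report something else, mostly with a low value. They report only what shows in the picture. A call takes as long as a camera call. They do not tell look-alikes from the thing itself.
- recognise(target, camera): "rect" ([left, top, right, bottom] in pixels, round what is visible of it).
- mark_of(target, camera): "position" ([column, row] in pixels: a listed point, or the origin of a listed thing).
The state is a dict: "time_s": time; "joints": joint angles; "joint_velocities": joint speeds; "joint_efforts": joint torques, N m; "eef_pos": TCP position; "tcp_rot": TCP orientation; "ft_force": force on the tool from outside, world axes, zero at the start; "ft_torque": the same for the moment, N m; "opening": opening from 0.0 (shut) to 1.0 (fully open); "grasp_force": force on a finger pad.
Only numpy, scipy, OpenCV 4.12 (cv2) and the standard library are available. Lean on these libraries where they do the work, as an engineer would, in place of code of your own. Each camera call takes 0.05 s, during which the arm holds its last target. There are 200 camera calls.

## Working session

There is one attempt and no reset: what is moved stays moved. The work goes in short steps, Python scripts to look and compute and a tool call to move; the robot and the scene stay as the last step left them, time stands still between calls to the robot, and variables do not carry over. Pictures are saved under pics/ and viewed, at most 10 in all, crops included, and the job is handed in when it is done.

Besides the shell and the picture viewer there is one more tool, called after "Request:" as name(argument=value, ...) on one line, values as JSON. move_arm: Moves the arm, as the interface text tells. Shift numbers are shares of 3 cm and turn numbers shares of 0.08 rad, none past 1 either way. Its arguments: {"type":"object","properties":{"increments":{"type":"string"},"newtons":{"type":"number"}},"required":["increments"]}

```bash
mkdir -p pics; cat > h.py <<'E'
import numpy as np, cv2
from rig import *
def cap(c,f=None):
    p,d=read_camera(c)
    if f: cv2.imwrite(f,p[:,:,::-1])
    return p,d
def ray(c,uv):
    m=camera_model(c);K=m["camera_matrix"]
    dd=np.array([(uv[0]-K[0][2])/K[0][0],(uv[1]-K[1][2])/K[1][1]]);s=dd.copy()
    for _ in range(20): s=dd/(1+m["k1"]*(s@s))
    R=np.array(m["R"]);t=np.array(m["t"])
    return -R.T@t,R.T@np.array([s[0],s[1],1.])
def onz(c,uv,z):
    o,r=ray(c,uv);return o+r*(z-o[2])/r[2]
def atd(c,uv,d):
    o,r=ray(c,uv);return o+r*d
def proj(c,X):
    m=camera_model(c);K=np.array(m["camera_matrix"]);p=np.array(m["R"])@np.array(X)+np.array(m["t"])
    s=p[:2]/p[2];s=s*(1+m["k1"]*(s@s));return K[0,0]*s[0]+K[0,2],K[1,1]*s[1]+K[1,2]
def cloud(c,d):
    v,u=np.mgrid[0:420,0:560];m=camera_model(c);K=np.array(m["camera_matrix"])
    q=cv2.undistortPoints(np.stack([u.ravel(),v.ravel()],1).astype(np.float64)[:,None],K,np.array([m["k1"],0,0,0]))[:,0]
    z=d.ravel()[:,None];P=np.hstack([q*z,z])
    return ((P-np.array(m["t"]))@np.array(m["R"])).reshape(420,560,3)
E
python3 - <<'E'
from h import *
np.set_printoptions(precision=4,suppress=True)
a=cap("top","pics/top1.png");b=cap("side","pics/side1.png")
cv2.imwrite
for c in("top","side"):
    m=camera_model(c);print(c,-np.array(m["R"]).T@m["t"],m["camera_matrix"][0][0])
    for t in("pin","pin_end_a","stand","keeper_back","fork_seat","fork_stop","roller"):
        print(t,[(np.round(x["position"],1).tolist(),round(x["p"],2)) for x in mark_of(t,c)][:4])
print(get_obs())
E
```

```text
top [ 0.3658 -0.035   1.5267] 451.05766377779935
pin [([322.1, 207.5], 0.63), ([292.3, 276.4], 0.57), ([211.4, 231.4], 0.32)]
pin_end_a [([299.9, 244.3], 0.94), ([286.8, 296.9], 0.9), ([313.5, 237.3], 0.71), ([330.3, 183.8], 0.6)]
stand [([213.1, 231.6], 0.9), ([193.8, 175.4], 0.23)]
keeper_back [([201.0, 258.0], 0.66), ([263.4, 163.4], 0.66)]
fork_seat [([215.7, 208.1], 0.55), ([320.1, 206.0], 0.41)]
fork_stop [([215.4, 200.3], 0.97), ([194.8, 176.0], 0.24)]
roller [([343.1, 254.8], 0.65)]
side [0.3756 0.7313 0.8908] 400.80757235882675
pin [([286.9, 178.0], 0.96), ([349.0, 214.7], 0.82)]
pin_end_a [([324.4, 205.4], 0.73), ([264.0, 166.6], 0.68), ([313.6, 186.0], 0.61), ([380.2, 226.3], 0.6)]
stand [([279.9, 285.6], 0.76)]
keeper_back [([314.1, 288.2], 0.96)]
fork_seat [([253.6, 258.5], 0.89)]
fork_stop [([285.8, 178.2], 0.69), ([243.6, 259.3], 0.57)]
roller [([334.1, 169.4], 0.79)]
{'time_s': 0.8, 'joints': array([-1.4101,  0.1583,  1.597 , -0.    ,  1.3862, -0.2101]), 'joint_velocities': array([-0.0004, -0.0001, -0.0002, -0.0001, -0.    , -0.0007]), 'joint_efforts': array([  0.0011, -38.5548, -32.2347,   0.0703,   0.0306,  -0.    ]), 'eef_pos': array([ 0.2083, -0.5359,  0.2146]), 'tcp_rot': array([ 3.0877,  0.5791, -0.0001]), 'ft_force': array([ 0.2321,  0.1422, -0.1826]), 'ft_torque': array([0.022 , 0.0069, 0.0018]), 'grasp_force': 0.0, 'opening': 0.9941532238833439}
```

View pics/top1.png

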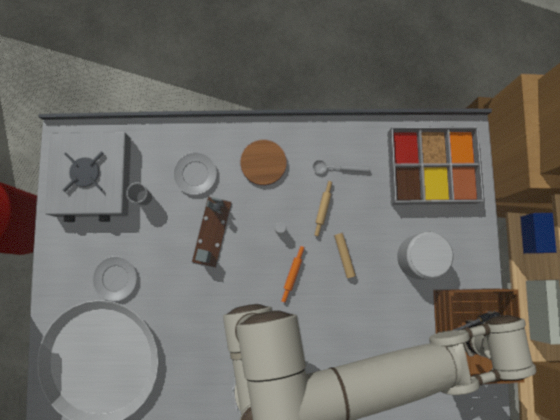

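View pics/side1.png

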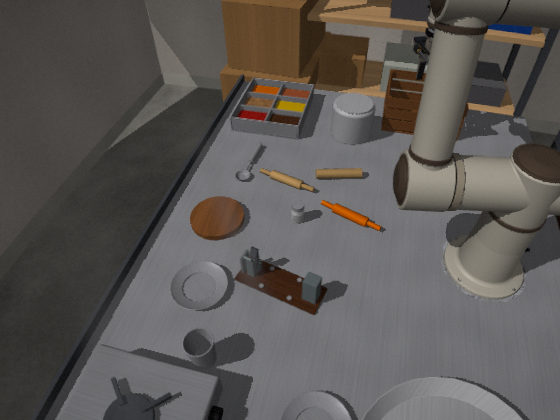

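The candidates in the top view are a wooden pin with thin handles at (324,208), an orange look-alike at (293,275), and a plain roller without handles at (344,256). The first is wooden and has two handles, so it fits. The stand is at (212,232), with the keeper at its lower end (205,255) and the fork at (222,207). I'll confirm this in one crop and measure both.

```bash
python3 - <<'E'
from h import *
np.set_printoptions(precision=4,suppress=True)
p,d=cap("top");q,e=cap("side")
a=cv2.resize(p[170:300,180:370],None,fx=4,fy=4,interpolation=2)[:290*2,:760]
b=cv2.resize(q[235:315,225:335],None,fx=3,fy=3,interpolation=2)
a[-240:,:330]=a[-240:,:330]
im=a.copy(); im[-b.shape[0]:,-b.shape[1]:]=b
cv2.imwrite("pics/crop.png",im[:,:,::-1])
for c,P,D,bx in(("top",p,d,(305,175,340,245)),("side",q,e,(255,160,320,198))):
    C=cloud(c,D);hsv=cv2.cvtColor(P,cv2.COLOR_RGB2HSV)
    m=np.zeros((420,560),bool);m[bx[1]:bx[3],bx[0]:bx[2]]=1
    m&=(hsv[:,:,1]>70)&(D>0)
    X=C[m];print(c,m.sum());xy=X[:,:2];mu=xy.mean(0);_,_,V=np.linalg.svd(xy-mu);s=(xy-mu)@V[0]
    mid=mu+V[0]*(s.min()+s.max())/2
    print(" mid",mid,"len",np.ptp(s),"dir",V[0],"z",np.percentile(X[:,2],[5,50,95]), "counter z")
    # stand
    bx=(185,190,240,275) if c=="top" else (230,240,332,315)
    m=np.zeros((420,560),bool);m[bx[1]:bx[3],bx[0]:bx[2]]=1
    w=m&(hsv[:,:,1]>90)&(D>0)&(C[:,:,2]<.03)
    X=C[w];r=cv2.minAreaRect((X[:,:2]*1000).astype(np.float32));print(" plate",r,np.median(X[:,2]))
    k=m&(D>0)&(C[:,:,2]>.045);X=C[k]
    np.save(f"st_{c}.npy",X)
    n,l,st,ce=cv2.connectedComponentsWithStats(k.astype(np.uint8))
    for i in range(1,n):
        if st[i,4]>8: Y=C[l==i];print("  comp",ce[i],st[i,4],Y.mean(0),"max z",np.percentile(Y[:,2],95), Y[Y[:,2]>.078].mean(0))
print("counter",np.median(cloud("top",d)[290:330,180:230,2]))
E
```

```text
top 370
 mid [ 0.5832 -0.2004] len 0.21584200555970778 dir [-0.9998  0.0175] z [0.0186 0.0272 0.0339] counter z
 plate ((523.4025268554688, 181.31263732910156), (77.76519012451172, 221.85498046875), 76.25303649902344) 0.009136831676731917
  comp [216.9091 199.0606] 33 [0.6245 0.1566 0.0647] max z 0.07483819793341451 [nan nan nan]
  comp [214.1509 205.3868] 106 [0.6019 0.1642 0.074 ] max z 0.09430084242855538 [0.603  0.1668 0.0881]
  comp [202.5423 255.2183] 142 [0.4397 0.1988 0.0829] max z 0.09108836735669372 [0.4405 0.2006 0.0862]
side 445
 mid [ 0.6033 -0.1945] len 0.20394945941076212 dir [-0.9959  0.091 ] z [0.0097 0.0224 0.0312] counter z
 plate ((524.053466796875, 183.24754333496094), (84.99209594726562, 227.12872314453125), 76.3924331665039) 0.007356341047564017
  comp [250.5385 257.5559] 286 [0.6054 0.1651 0.0679] max z 0.0910385684858535 [0.6002 0.1637 0.0865]
  comp [311.12   283.6229] 350 [0.4407 0.2101 0.0752] max z 0.08653732119450497 [0.4413 0.2053 0.0841]
counter 0.001019844599540668<stdin>:25: RuntimeWarning: Mean of empty slice.
  ret = um.true_divide(
```

View pics/crop.png

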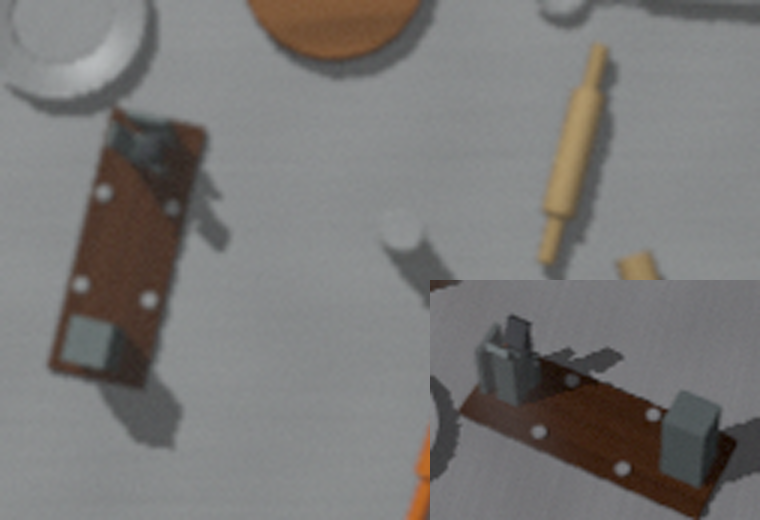

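The crop confirms the wooden pin with two handles: its ends are at crop (600,45) and (546,262), i.e. top (330,181) and (316.5,235.5). The stand's keeper is at crop (90,342), the fork at (145,140), and the plate corners are at (118,108), (207,128), (145,388) and (50,368).

```bash
python3 - <<'E'
from h import *
np.set_printoptions(precision=4,suppress=True)
f=lambda x,y:np.array([180+x/4-.4,170+y/4-.4])
A=onz("top",f(600,45),.015);B=onz("top",f(546,262),.015)
print("pin",A,B,(A+B)/2,np.linalg.norm(A-B),np.degrees(np.arctan2(*(A-B)[1::-1])))
Q=[onz("top",f(*c),.008) for c in((118,108),(207,128),(145,388),(50,368))]
print("plate",np.mean(Q,0),[np.linalg.norm(Q[i]-Q[i-1]) for i in range(4)])
v=(Q[3]-Q[0]+Q[2]-Q[1]);print(np.degrees(np.arctan2(v[1],v[0])))
# pin by side picture & colour
for c in("top","side"):
    P,D=cap(c);hsv=cv2.cvtColor(P,cv2.COLOR_RGB2HSV);m=((hsv[:,:,1]>70)&(hsv[:,:,0]<28)).astype(np.uint8)
    n,l,s,ce=cv2.connectedComponentsWithStats(m);t=(324,208) if c=="top" else (287,179)
    i=l[t[1],t[0]];print(c,s[i]);v,u=np.where(l==i)
    X=np.array([onz(c,(a,b),.015) for a,b in zip(u,v)])[:,:2]
    mu=X.mean(0);_,_,V=np.linalg.svd(X-mu);k=(X-mu)@V[0];print(mu+V[0]*(k.min()+k.max())/2,mu,np.ptp(k),np.degrees(np.arctan2(V[0][1],V[0][0])))
o=get_obs();from scipy.spatial.transform import Rotation as R
print(R.from_rotvec(o["tcp_rot"]).as_matrix())
E
```

```text
pin [ 0.6925 -0.2223  0.015 ] [ 0.5066 -0.1716  0.015 ] [ 0.5995 -0.1969  0.015 ] 0.1926806128380237 -15.274293944602652
plate [0.524  0.1793 0.008 ] [np.float64(0.2276845659728875), np.float64(0.07847026018989513), np.float64(0.22603807578580865), np.float64(0.0818714854580122)]
166.45008944495055
top [315 181  16  55 330]
[ 0.5991 -0.1969] [ 0.5975 -0.1965] 0.19139564124758773 164.46397123150902
side [260 168  54  24 411]
[ 0.5998 -0.1969] [ 0.5976 -0.1962] 0.1982864250545432 163.57609815767287
[[ 0.932   0.3624 -0.    ]
 [ 0.3624 -0.932   0.    ]
 [ 0.     -0.     -1.    ]]
```

Request:
move_arm(increments="0 0 0 0 1; 0 0 0 0 1; 0 0 0 0 1; 0 0 0 0 1; 0 0 0 0 1; 0 0 0 0 1; 0 0 0 0 1; 0 0 0 0 1", newtons=20)

```text
time_s: 1.67
eef_pos: [0.2083, -0.5359, 0.2146]
tcp_rot: [-3.112, 0.428, 0.0]
ft_force: [-0.0, 0.6, -1.0]
opening: 1.0
grasp_force: 0.0
```

Request:
move_arm(increments="0 0.55 -0.72 0 0; 0 0.55 -0.72 0 0; 0 0.55 -0.72 0 0; 0 0.55 -0.72 0 0; 0 0.55 -0.72 0 0; 0 0.55 -0.72 0 0; 0 0.55 -0.72 0 0; 0 0.55 -0.72 0 0; 0 0.55 -0.72 0 0; 0 0.55 -0.72 0 0; 0 0.55 -0.72 0 0; 0 0.55 -0.72 0 0; 0 0.55 -0.72 0 0; 0 0.55 -0.72 0 0; 0 0.55 -0.72 0 0; 0 0.55 -0.72 0 0; 0 0.55 -0.72 0 0; 0 0.55 -0.72 0 0; 0 0.55 -0.72 0 0; 0 0.55 -0.72 0 0")

```text
time_s: 3.33
eef_pos: [0.6423, -0.2062, 0.2145]
tcp_rot: [-3.113, 0.421, 0.0]
ft_force: [-0.4, -0.9, 0.0]
opening: 1.002
grasp_force: 0.0
```

Request:
move_arm(increments="0 0 0.09 0.9 0; 0 0 0 0.9 0; 0 0 0 0.9 0; 0 0 0 0.9 0; 0 0 0 0.9 0; 0 0 0 0.9 0; 0 0 0 0.9 0; 0 0 0 0.5 0; 0 0 0 0.2 0; 0 0 0 0 0; 255 0 0 0 0; 255 0 0 0 0; 255 0 0 0 0; 255 0 0 0 0; 255 0 0 0 0; 255 0 0 0 0; 255 0 0 0 0; 255 0 0 0 0", newtons=20)

```text
time_s: 4.83
eef_pos: [0.6406, -0.2098, 0.0047]
tcp_rot: [3.113, -0.422, 0.0]
ft_force: [-0.6, 0.5, -0.5]
opening: 0.439
grasp_force: 0.0
```

Request:
move_arm(increments="255 0 0 0 0; 255 0 0 0 0; 255 0 0 0 0; 255 0 0 0 0; 255 0 0 0 0; 255 0 0 0 0", newtons=8)

```text
time_s: 5.33
eef_pos: [0.6406, -0.2098, 0.0045]
tcp_rot: [-3.113, 0.422, 0.0]
ft_force: [-0.5, -0.8, -0.5]
opening: 0.323
grasp_force: 8.0
```

Request:
move_arm(increments="255 0 0 -0.3 0; 255 0 0 -0.5 0; 255 0 0 -0.6 0; 255 0 0 -0.6 0; 255 0 0 -0.6 0; 255 0 0 -0.6 0; 255 0 0 -0.6 0; 255 0 0 -0.6 0; 255 0 0 -0.3 0; 255 0 0 0 0")

```text
time_s: 6.17
eef_pos: [0.6425, -0.2108, 0.15]
tcp_rot: [3.111, -0.421, 0.01]
ft_force: [0.5, 0.5, -0.7]
opening: 0.322
grasp_force: 8.0
```

```bash
cat > pin.py <<'E'
from h import *
np.set_printoptions(precision=4,suppress=True)
def pin():
    o=get_obs();e=o["eef_pos"];out=[]
    for c in("top","side"):
        P,D=cap(c);C=cloud(c,D);hsv=cv2.cvtColor(P,cv2.COLOR_RGB2HSV)
        m=(hsv[:,:,1]>65)&(hsv[:,:,0]<28)&(hsv[:,:,0]>11)&(D>0)&(np.linalg.norm(C[:,:,:2]-e[:2],axis=2)<.2)&(abs(C[:,:,2]-e[2])<.17)
        n,l,s,ce=cv2.connectedComponentsWithStats(m.astype(np.uint8))
        m=np.isin(l,[i for i in range(1,n) if s[i,4]>12]);X=C[m]
        # restrict to near gripper plane
        mu=np.median(X,0);
        for _ in range(4):
            _,_,V=np.linalg.svd(X-X.mean(0),full_matrices=False);v=V[0]*np.sign(-V[0][0])
            r=np.linalg.norm((X-X.mean(0))-np.outer((X-X.mean(0))@v,v),axis=1);X=X[r<.022]
        k=(X-X.mean(0))@v;a=X.mean(0)+v*k.min();b=X.mean(0)+v*k.max()
        print(c,len(X),"far",a,"near",b,"len",np.ptp(k),"tilt",np.degrees(np.arcsin(-v[2])),"yaw",np.degrees(np.arctan2(v[1],v[0])))
        out.append(P)
    return out
E
python3 - <<'E'
from pin import *
P=pin()
im=np.hstack([cv2.resize(P[0][150:260,260:380],None,fx=3,fy=3),cv2.resize(P[1][130:240,230:350],None,fx=3,fy=3)])
cv2.imwrite("pics/lift.png",im[:,:,::-1])
E
```

```text
top 75 far [ 0.7594 -0.0509  0.021 ] near [ 0.712  -0.0526  0.0229] len 0.04746393591526118 tilt -2.2846490737135894 yaw -177.9348741691466pin.py:13: RuntimeWarning: Mean of empty slice.
  _,_,V=np.linalg.svd(X-X.mean(0),full_matrices=False);v=V[0]*np.sign(-V[0][0])
  ret = um.true_divide(
Traceback (most recent call last):
  File "pin.py", line 13, in pin
    _,_,V=np.linalg.svd(X-X.mean(0),full_matrices=False);v=V[0]*np.sign(-V[0][0])
                                                           ~^^^
IndexError: index 0 is out of bounds for axis 0 with size 0
```

```bash
python3 - <<'E'
from h import *
q,d=cap("side");p,_=cap("top")
im=np.hstack([cv2.resize(q[60:260,200:400],None,fx=2,fy=2),cv2.resize(p[100:300,220:420],None,fx=2,fy=2)])
cv2.imwrite("pics/lift.png",im[:,:,::-1])
E
```

```text
(no output)
```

View pics/lift.png

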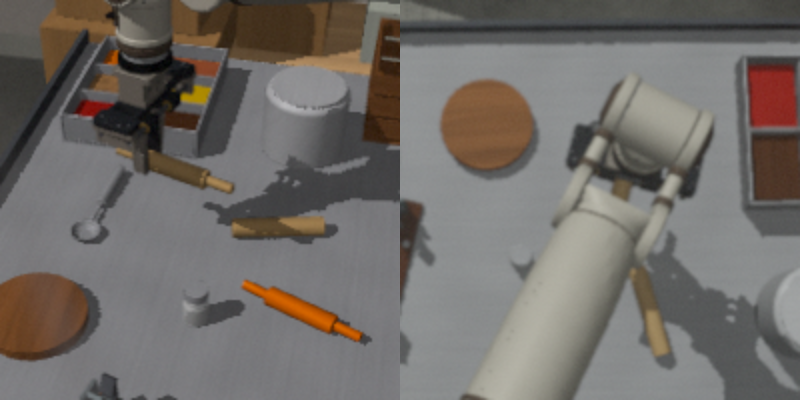

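The pin is held. In the side image it runs from about (259,136) to (316.5,153.5). I'll get its tilt by intersecting those rays with the vertical plane through the fingers.

```bash
cat > tilt.py <<'E'
from h import *
from scipy.spatial.transform import Rotation as Ro
np.set_printoptions(precision=4,suppress=True)
def onplane(uv,n,p,c="side"):
    o,r=ray(c,uv);return o+r*((p-o)@n)/(r@n)
def tilt(th=60,verbose=1):
    """pin in the side picture -> (s along tool x, z) in the vertical finger plane"""
    o=get_obs();R=Ro.from_rotvec(o["tcp_rot"]).as_matrix();p=o["eef_pos"]
    n=R[:,1].copy();n[2]=0;n/=np.linalg.norm(n);x=R[:,0]
    P,D=cap("side");C=cloud("side",D);hsv=cv2.cvtColor(P,cv2.COLOR_RGB2HSV).astype(int)
    q=C-p;s=q@x;t=q@n
    m=(D>0)&(abs(t)<.03)&(abs(s)<.2)&(abs(q[:,:,2])<.1)&(hsv[:,:,1]>th)&(hsv[:,:,0]>8)&(hsv[:,:,0]<28)
    k,l,st,_=cv2.connectedComponentsWithStats(m.astype(np.uint8));m=np.isin(l,[i for i in range(1,k) if st[i,4]>8])
    v,u=np.where(m);A=np.array([onplane(w,n,p) for w in zip(u,v)])
    S=(A-p)@x;Z=A[:,2]
    # centre line: per bin midpoint of Z
    b=np.round(S/.006).astype(int);cs=[];cz=[]
    for i in np.unique(b):
        if (b==i).sum()>=2: cs.append(S[b==i].mean());cz.append((Z[b==i].max()+Z[b==i].min())/2)
    cs=np.array(cs);cz=np.array(cz);g=np.polyfit(cs,cz,1)
    for _ in range(3):
        r=abs(cz-np.polyval(g,cs));ok=r<max(.004,1.5*np.median(r));g=np.polyfit(cs[ok],cz[ok],1)
    print("n",m.sum(),"s range",S.min(),S.max(),"tilt deg",np.degrees(np.arctan(g[0])),"axis z at tcp",g[1],"rel",g[1]-p[2])
    d3=np.percentile(C[m]@np.array([0,0,1]),[5,95]);
    return P,g
E
python3 - <<'E'
from tilt import *
P,g=tilt()
o=get_obs();R=Ro.from_rotvec(o["tcp_rot"]).as_matrix();p=o["eef_pos"]
a=onplane((259,136),R[:,1],p);b=onplane((316.5,153.5),R[:,1],p);print(a,b,np.linalg.norm(a-b),np.degrees(np.arcsin((a-b)[2]/np.linalg.norm(a-b))),(a-p)@R[:,0],(b-p)@R[:,0])
E
```

```text
n 409 s range -0.14124126973984272 0.052800446827033796 tilt deg -0.05784837940905723 axis z at tcp 0.15456887701229474 rel 0.010491473022653353
[ 0.6905 -0.2234  0.1516] [ 0.5024 -0.1715  0.1581] 0.19517196280416152 -1.9211165602235798 0.0526340986406081 -0.14244616231294663
```

Request:
move_arm(increments="255 0 0 0.7 0; 255 0 0 0.7 0; 255 0 0 0.7 0; 255 0 0 0.7 0; 255 0 0 0.6 0; 255 0 0 0.4 0; 255 0 0 0 0; 255 0 0 0 0; 255 0 0 0 0; 255 0 0 0 0; 255 0 0 0 0", newtons=3)

```text
time_s: 7.33
eef_pos: [0.6415, -0.2103, 0.0331]
tcp_rot: [3.112, -0.421, 0.004]
ft_force: [-0.1, -0.2, -0.9]
opening: 0.328
grasp_force: 3.0
```

```bash
python3 -c "
from tilt import *
tilt();o=get_obs();print(o['eef_pos'],o['grasp_force'])"
```

```text
n 337 s range -0.1366708248582451 0.001117127938425251 tilt deg 13.86620097474676 axis z at tcp 0.04214621572151239 rel 0.00906176490634418
[ 0.6414 -0.2103  0.0329] 2.9999838396906853
```

Request:
move_arm(increments="255 0 0 0 0; 255 0 0 0 0; 255 0 0 0 0; 255 0 0 -0.3 -0.19; 255 0 0 -0.7 -0.2; 255 0 0 -0.9 0; 255 0 0 -0.9 0; 255 0 0 -0.9 0; 255 0 0 -0.5 0; 255 0 0 0 0", newtons=30)

```text
time_s: 8.22
eef_pos: [0.6433, -0.2112, 0.1637]
tcp_rot: [3.116, -0.371, 0.014]
ft_force: [0.5, 0.5, -1.2]
opening: 0.321
grasp_force: 30.0
```

Request:
move_arm(increments="255 -0.12 -0.37 0 0; 255 -0.25 -0.73 0 0; 255 -0.25 -0.73 0 0; 255 -0.25 -0.73 0 0; 255 -0.25 -0.73 0 0; 255 -0.25 -0.73 0 0; 255 -0.25 -0.73 0 0; 255 -0.25 -0.73 0 0; 255 -0.25 -0.73 0 0; 255 -0.25 -0.73 0 0; 255 -0.25 -0.73 0 0; 255 -0.25 -0.73 0 0; 255 -0.25 -0.73 0 0; 255 -0.25 -0.73 0 0; 255 -0.25 -0.73 0 0; 255 -0.25 -0.73 0 0; 255 -0.12 -0.37 0 0; 255 0 0 0 0; 255 0 0 0 0")

```text
time_s: 9.8
eef_pos: [0.606, 0.1593, 0.1563]
tcp_rot: [3.119, -0.371, -0.003]
ft_force: [0.4, -1.1, -0.9]
opening: 0.32
grasp_force: 30.0
```

```bash
python3 - <<'E'
from tilt import *
P,g=tilt();o=get_obs();print(o['eef_pos'],o['grasp_force'],o['opening'])
cv2.imwrite("pics/over.png",cv2.resize(P[180:330,190:390],None,fx=4,fy=4,interpolation=2)[:,:,::-1])
E
```

```text
n 625 s range -0.1365201303072374 0.001684131108401888 tilt deg 13.194724341740805 axis z at tcp 0.16495391357028097 rel 0.008642942791527664
[0.6065 0.1585 0.1567] 29.999908804893494 0.3195729243002271
```

View pics/over.png

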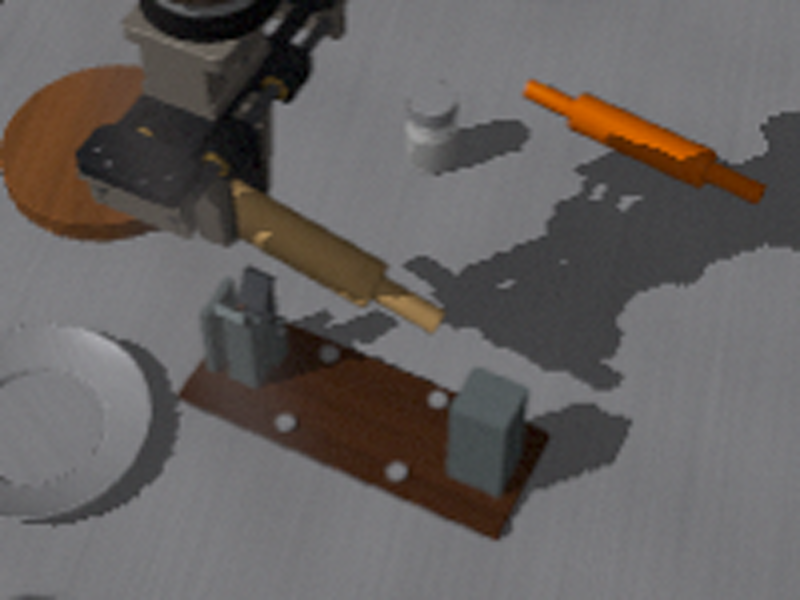

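The side view shows the pin tilted with its end at crop (437,320). The fork is at (245,330), the keeper at (488,430), and the plate corners are (182,396), (498,540) and (548,435). I'll refine the stand's lateral position relative to the pin tip.

```bash
python3 - <<'E'
from tilt import *
f=lambda x,y:np.array([190+x/4-.4,180+y/4-.4])
o=get_obs();R=Ro.from_rotvec(o["tcp_rot"]).as_matrix();p=o["eef_pos"];x=R[:,0]*[1,1,0];print(p,np.degrees(np.arctan2(x[1],x[0])),R[:,2])
E=p-.1375*x+[0,0,-.0252];u=np.array(proj("side",E));print("pred E crop",(u-[190,180]+.4)*4)
L,B,Rt=[onz("side",f(*c),.008) for c in((182,396),(498,540),(548,435))]
print(L,B,Rt,np.linalg.norm(L-B),np.linalg.norm(B-Rt),np.degrees(np.arctan2(*(B-L)[1::-1])),"centre",(L+Rt)/2)
# keeper top corners z .085 , expected y +-? 
T=[onz("side",f(*c),.085) for c in((452,402),(475,368),(527,383),(513,422))]
a=np.radians(166.45);xs=np.array([np.cos(a),np.sin(a)]);ys=np.array([-xs[1],xs[0]])
for t in T: print("keeper top",(t[:2]-[.5238,.181])@xs,(t[:2]-[.5238,.181])@ys)
# screws from the top crop are not needed; optimise stand pose from the side plate edge
for c in("top","side"):
  r=mark_of
for O in((-.115,-.042),(.115,-.042),(.115,.042),(-.115,.042)):
  w=np.array([.5238,.181])+xs*O[0]+ys*O[1];print("pred corner crop",O,(np.array(proj("side",[*w,.008]))-[190,180]+.4)*4)
E
```

```text
[0.6065 0.1585 0.1567] -13.633786297203061 [-0.0015 -0.0008 -1.    ]
pred E crop [442.1835 324.7294]
[0.6417 0.1984 0.008 ] [0.4219 0.2525 0.008 ] [0.4048 0.172  0.008 ] 0.22636692327729846 0.08227338059633678 166.16098132493582 centre [0.5233 0.1852 0.008 ]
keeper top 0.06778776926190673 -0.014942679756289065
keeper top 0.06975757404500604 0.013169656308786014
keeper top 0.10201767319458939 0.017419353311199585
keeper top 0.10564762254407972 -0.011311143672432291
pred corner crop (-0.115, -0.042) [178.2666 390.5138]
pred corner crop (0.115, -0.042) [499.2868 534.6688]
pred corner crop (0.115, 0.042) [553.3962 429.393 ]
pred corner crop (-0.115, 0.042) [243.1136 298.6215]
```

Request:
move_arm(increments="255 -0.11 -0.11 0.4 0; 255 0 0 0.6 0; 255 0 0 0.6 0; 255 0 0 0.35 0; 255 0 0 0 0; 255 0 0 0 0")

```text
time_s: 10.35
eef_pos: [0.6041, 0.1626, 0.0983]
tcp_rot: [3.119, -0.374, -0.003]
ft_force: [-0.3, -0.1, -0.3]
opening: 0.315
grasp_force: 30.0
```

```bash
python3 - <<'E'
from tilt import *
P,g=tilt();o=get_obs();print(o['eef_pos'],o['ft_force'])
T,D=cap("top")
im=np.hstack([cv2.resize(P[235:315,235:335],None,fx=4,fy=4,interpolation=2),cv2.resize(T[190:270,185:285],None,fx=4,fy=4,interpolation=2)])
cv2.imwrite("pics/pre.png",im[:,:,::-1])
E
```

```text
n 1585 s range -0.20253347903669655 0.05143210247000948 tilt deg -14.03190120563406 axis z at tcp 0.003982569937372748 rel -0.094333053849226
[0.6049 0.1627 0.0995] [0.4298 0.1053 0.1616]
```

View pics/pre.png

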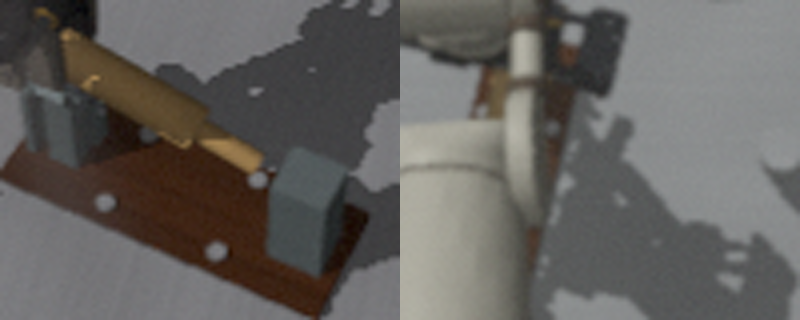

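The side view shows the pin's end at crop (258,160), heading for the keeper mouth near (282,180). The arm hides all of this in the top view. The lower plate edge I picked earlier is really at z=0, so I'll redo the stand fit properly from the first pictures, along with the pin's current line.

```bash
cat > fit.py <<'E'
from tilt import *
from scipy.optimize import least_squares
def S(q,P):
    c,s=np.cos(q[2]),np.sin(q[2]);return np.array([q[0]+c*P[0]-s*P[1],q[1]+s*P[0]+c*P[1],P[2]])
def sil(c,q):
    m=np.zeros((1680,2240),np.uint8)
    for x0,x1,y0,y1,z0,z1 in((-.115,.115,-.042,.042,0,.008),(.0685,.1035,-.014,.014,0,.085)):
        pts=np.array([proj(c,S(q,(x,y,z))) for x in(x0,x1) for y in(y0,y1) for z in(z0,z1)])
        cv2.fillConvexPoly(m,cv2.convexHull(((pts+.5)*4).astype(np.float32)).round().astype(int),255)
    return cv2.resize(m,(560,420),interpolation=cv2.INTER_AREA).astype(float)/255
if __name__=="__main__":
  from scipy.optimize import minimize
  res={}
  for c in("top","side"):
    P=cv2.imread(f"pics/{c}1.png")[:,:,::-1].copy();hsv=cv2.cvtColor(P,cv2.COLOR_RGB2HSV).astype(int)
    q0=np.array([.5238,.181,np.radians(166.45)])
    a,b,r=[P[y,x] for x,y in(((210,235),(205,255),(180,240)) if c=="top" else ((280,285),(312,292),(220,320)))];print(c,a,b,r)
    # foreground: brown by red-blue; keeper by being in its own neighbourhood and bluish-dark
    br=np.clip((P[:,:,0].astype(float)-P[:,:,2]-3)/15,0,1)
    ker=cv2.dilate((sil(c,q0)>0).astype(np.uint8),np.ones((9,9)))>0
    # ignore pixels around the fork
    ign=np.zeros((420,560),bool)
    u=np.array([proj(c,S(q0,(x,y,z))) for x in(-.125,-.06) for y in(-.035,.035) for z in(.012,.1)]).round().astype(int)
    g=ign.astype(np.uint8);cv2.fillConvexPoly(g,cv2.convexHull(u),1)
    k=np.array([proj(c,S(q0,(x,y,z))) for x in(.06,.112) for y in(-.022,.022) for z in(.012,.095)]).round().astype(int)
    cv2.fillConvexPoly(g,cv2.convexHull(k),1)
    W=ker&(g==0)
    f=lambda d:np.sum((sil(c,q0+d*[.001,.001,.01])-br)[W]**2)
    best=min((minimize(f,x0,method="Nelder-Mead",options=dict(initial_simplex=np.array(x0)+np.array([[0,0,0],[3,0,0],[0,3,0],[0,0,2]]))) for x0 in((0,0,0),(0,2,0),(0,-3,0))),key=lambda r:r.fun)
    print(c,q0+best.x*[.001,.001,.01],best.fun,f(np.zeros(3)))
E
python3 fit.py
python3 - <<'E'
from tilt import *
o=get_obs();R=Ro.from_rotvec(o["tcp_rot"]).as_matrix();p=o["eef_pos"]
P,D=cap("side");hsv=cv2.cvtColor(P,cv2.COLOR_RGB2HSV).astype(int)
x=R[:,0]
m=(hsv[:,:,1]>60)&(hsv[:,:,0]>14)&(hsv[:,:,0]<28)&(hsv[:,:,2]>75)
w=np.zeros_like(m);w[235:285,235:305]=1;m&=w
k,l,st,_=cv2.connectedComponentsWithStats(m.astype(np.uint8));i=1+np.argmax(st[1:,4]);m=l==i
v,u=np.where(m);A=np.array([onplane(t,R[:,1],p) for t in zip(u,v)]);s=(A-p)@x;z=A[:,2]-p[2]
print(len(u),p,s.min(),s.max())
for b in np.arange(-.14,.0,.01):
    k=abs(s-b)<.005
    if k.sum()>1: print(round(b,3),k.sum(),z[k].min(),z[k].max(),(z[k].min()+z[k].max())/2)
E
```

```text
top [78 58 46] [102 111 110] [141 143 145]
487 [0.6054 0.1628 0.1001] -0.1380686826945853 -0.002244676575098602
-0.14 5 -0.021809420853834915 -0.009260556290353994 -0.015534988572094455
-0.13 23 -0.03764619061004243 -0.008600443626960053 -0.02312331711850124
-0.12 27 -0.03515752005336331 -0.004876101755768858 -0.020016810904566085
-0.11 26 -0.033872235488475455 -0.006618034705973497 -0.020245135097224476
-0.1 22 -0.03074160770230988 0.006022955557565879 -0.012359326072372001
-0.09 31 -0.037534266420334805 0.009075219718599647 -0.014229523350867579
-0.08 48 -0.039415768704089305 0.010420333110089552 -0.014497717796999876
-0.07 41 -0.03814096906587855 0.013476093153555746 -0.012332437956161402
-0.06 43 -0.03497759845730014 0.016531034223887853 -0.009223282116706144
-0.05 43 -0.029299668402850865 0.01958530795485619 -0.004857180223997337
-0.04 40 -0.026143336961677865 0.021629784367701854 -0.0022567762969880056
-0.03 41 -0.02234019263650938 0.024691440115236774 0.001175623739363696
-0.02 39 -0.019184044532409128 0.026063653305374024 0.003439804386482448
-0.01 47 -0.022262612972681672 0.
[... 765 characters left out ...]
_neldermead(fun, x0, args, callback, bounds=bounds,
                               **options)
    fsim[j] = func(sim[j])
              ~~~~^^^^^^^^
    fx = function(np.copy(x), *(wrapper_args + args))
  File "fit.py", line 28, in <lambda>
    f=lambda d:np.sum((sil(c,q0+d*[.001,.001,.01])-br)[W]**2)
                       ~~~^^^^^^^^^^^^^^^^^^^^^^^^
  File "fit.py", line 8, in sil
    pts=np.array([proj(c,S(q,(x,y,z))) for x in(x0,x1) for y in(y0,y1) for z in(z0,z1)])
                  ~~~~^^^^^^^^^^^^^^^^
  File "h.py", line 18, in proj
    m=camera_model(c);K=np.array(m["camera_matrix"]);p=np.array(m["R"])@np.array(X)+np.array(m["t"])
ValueError: time passes only in moves, steps and waits
```

```bash
sed -i 's/^from rig import \*/from rig import *\nimport functools\ncamera_model=functools.lru_cache(None)(camera_model)/' h.py; timeout 300 python3 fit.py; python3 -c "
from h import *
for i in range(3): o=get_obs();print(o['eef_pos'],o['ft_force'])
"
```

```text
top [78 58 46] [102 111 110] [141 143 145]
top [0.5264 0.1832 2.924 ] 82.07144944252211 126.66551326412917
side [57 33 14] [68 75 76] [120 120 123]
side [0.526  0.1813 2.9046] 82.93211841599386 108.40153787004999
[0.60554491 0.16293253 0.10042729] [ 0.32318624  0.32420024 -0.97471965]
[0.60554491 0.16293253 0.10042729] [ 0.32318624  0.32420024 -0.97471965]
[0.60554491 0.16293253 0.10042729] [ 0.32318624  0.32420024 -0.97471965]
```

Request:
move_arm(increments="255 -0.1 0 0.03 0; 255 -0.12 0 0.05 0; 255 -0.11 0 0.07 0; 255 0 0 0 0; 255 0 0 0 0")

```text
time_s: 10.92
eef_pos: [0.5945, 0.1656, 0.0944]
tcp_rot: [3.119, -0.372, -0.001]
ft_force: [0.6, -0.4, -1.6]
opening: 0.317
grasp_force: 30.0
```

```bash
cat > st.py <<'E'
from h import *
import sys
O=np.array([.526,.1822]);a=np.radians(166.8);xs=np.array([np.cos(a),np.sin(a)]);ys=np.array([-xs[1],xs[0]])
def st():
    o=get_obs();p=o["eef_pos"];d=p[:2]-O;print("t",o["time_s"],"stand",(d@xs).round(4),(d@ys).round(4),p[2].round(4),"F x,y,z",(o["ft_force"][:2]@xs).round(1),(o["ft_force"][:2]@ys).round(1),o["ft_force"][2].round(1),"open",o["opening"].round(3))
if __name__=="__main__":
    st();P,D=cap("side");st()
    if len(sys.argv)>1: cv2.imwrite(sys.argv[1],cv2.resize(P[230:320,230:340],None,fx=6,fy=6,interpolation=2)[:,:,::-1])
E
python3 st.py pics/mouth.png
```

```text
Traceback (most recent call last):
  File "st.py", line 7, in <module>
    st();P,D=cap("side");st()
    ~~^^
  File "st.py", line 5, in st
    o=get_obs();p=o["eef_pos"];d=p[:2]-O;print("t",o["time_s"],"stand",(d@xs).round(4),(d@ys).round(4),p[2].round(4),"F x,y,z",(o["ft_force"][:2]@xs).round(1),(o["ft_force"][:2]@ys).round(1),o["ft_force"][2].round(1),"open",o["opening"].round(3))
                                                                                                                                                                                                                                ^^^^^^^^^^^^^^^^^^
AttributeError: 'float' object has no attribute 'round'
```

```bash
sed -i 's/o\["opening"\].round(3)/round(o["opening"],3)/' st.py; python3 st.py pics/mouth.png
```

```text
t 10.9167 stand -0.0704 0.0005 0.0944 F x,y,z -0.6 0.3 -1.6 open 0.317
t 10.9667 stand -0.0707 0.0005 0.0946 F x,y,z 0.4 -0.0 -0.7 open 0.319
```

View pics/mouth.png

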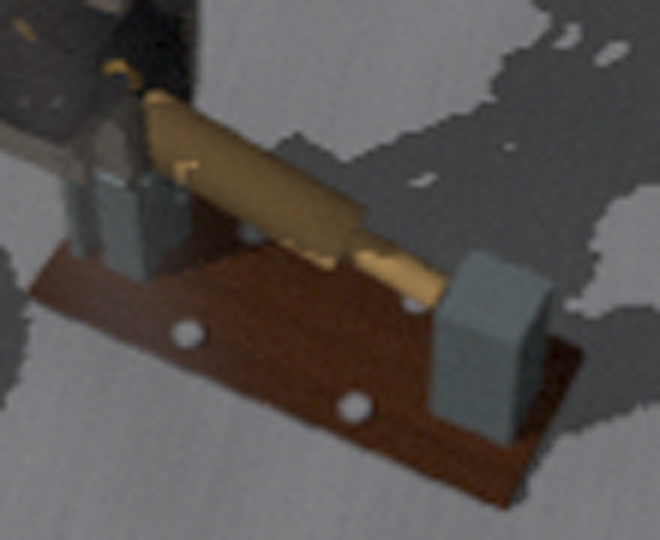

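The handle's end is just short of the mouth, at crop (438,290), and the keeper's front top edge runs from (437,318) to (470,250).

```bash
python3 - <<'E'
from st import *
f=lambda x,y:(230+x/6-.42,230+y/6-.42)
for n,c,z in(("ft near",(437,318),.085),("ft far",(470,250),.085),("bk near",(519,350),.085),("bk far",(551,281),.085),("plate L",(32,293),0),("plate B",(505,508),0),("plate R",(583,352),.004)):
    d=onz("side",f(*c),z)[:2]-O;print(n,(d@xs).round(4),(d@ys).round(4))
# where do y=0 points project
for x,z in((.0665,.070),(.0685,.0695),(.0275,.0795)):
    w=O+xs*x;u=np.array(proj("side",[*w,z]));print(x,z,(u-230+.42)*6)
E
```

```text
ft near 0.0721 -0.0201
ft far 0.0703 0.0149
bk near 0.1068 -0.0192
bk far 0.1053 0.0158
plate L -0.1132 -0.0377
plate B 0.1148 -0.0401
plate R 0.1152 0.0405
0.0665 0.07 [444.56415726 295.08791516]
0.0685 0.0695 [449.02778424 297.64696765]
0.0275 0.0795 [357.92890195 245.71731097]
```

Request:
move_arm(increments="255 -0.06 -0.05 0.03 0; 255 -0.1 0 0.03 0; 255 -0.1 0 0.03 0; 255 0 0 0 0; 255 0 0 0 0")

```text
time_s: 11.38
eef_pos: [0.589, 0.1688, 0.0931]
tcp_rot: [-3.119, 0.373, -0.005]
ft_force: [3.7, -1.5, 3.4]
opening: 0.316
grasp_force: 32.7
```

```bash
python3 st.py
```

```text
t 11.3833 stand -0.0644 -0.0013 0.0931 F x,y,z -4.0 0.6 3.4 open 0.316
t 11.4333 stand -0.0644 -0.0013 0.093 F x,y,z -3.9 -0.2 3.3 open 0.322
```

Request:
move_arm(increments="255 0 0 -0.06 0; 255 0 0 0 0")

```text
time_s: 11.6
eef_pos: [0.5867, 0.169, 0.0933]
tcp_rot: [3.119, -0.373, -0.004]
ft_force: [0.4, -0.7, 1.6]
opening: 0.314
grasp_force: 31.0
```

```bash
python3 st.py pics/mouth2.png
```

```text
t 11.6 stand -0.0622 -0.001 0.0933 F x,y,z -0.6 0.6 1.6 open 0.314
t 11.65 stand -0.0622 -0.001 0.0932 F x,y,z -0.1 -0.6 1.8 open 0.313
```

View pics/mouth2.png

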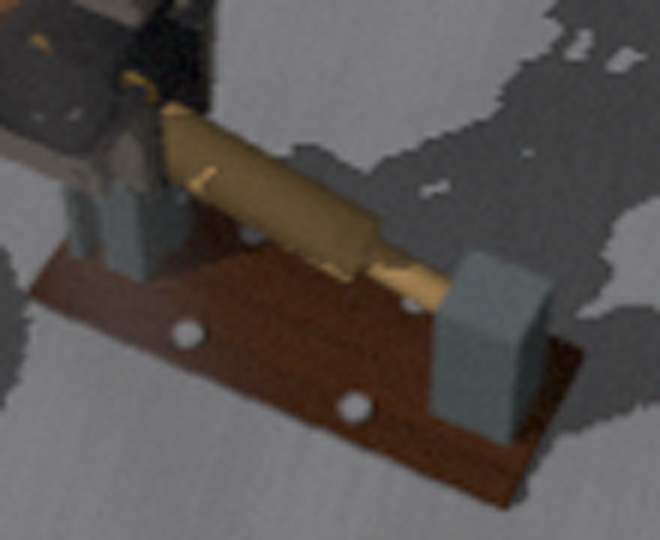

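The handle is about 6 mm inside the keeper, with its shoulder now at (375,258). The earlier force came from the fingers touching the fork top, and it has eased.

Request:
move_arm(increments="255 -0.08 0 -0.01 0; 255 -0.08 0 0 0; 255 -0.08 0 0.03 0; 255 0 0 0 0; 255 0 0 0 0")

```text
time_s: 12.07
eef_pos: [0.5799, 0.1706, 0.0925]
tcp_rot: [3.119, -0.373, -0.002]
ft_force: [-0.5, 0.6, -0.8]
opening: 0.316
grasp_force: 30.0
```

```bash
python3 st.py
```

```text
t 12.0667 stand -0.0551 -0.001 0.0925 F x,y,z 0.7 -0.5 -0.8 open 0.316
t 12.1167 stand -0.0554 -0.001 0.0927 F x,y,z -0.2 1.3 -0.7 open 0.319
```

Request:
move_arm(increments="255 -0.1 0 0.03 0; 255 -0.1 0 0.03 0; 255 -0.1 0 0.03 0; 255 -0.08 0 0.03 0; 255 0 0 0 0; 255 0 0 0 0")

```text
time_s: 12.62
eef_pos: [0.5694, 0.1733, 0.0894]
tcp_rot: [3.119, -0.373, -0.0]
ft_force: [0.4, -1.5, -1.6]
opening: 0.316
grasp_force: 30.0
```

```bash
python3 st.py
```

```text
t 12.6167 stand -0.0443 -0.0012 0.0894 F x,y,z -0.7 1.4 -1.6 open 0.316
t 12.6667 stand -0.0445 -0.0012 0.0896 F x,y,z -0.0 -0.1 -0.7 open 0.319
```

Request:
move_arm(increments="255 -0.06 0 0.02 0; 255 -0.06 0 0.02 0; 255 -0.03 0 0.01 0; 255 0 0 0 0; 255 0 0 0 0")

```text
time_s: 13.08
eef_pos: [0.5652, 0.1743, 0.088]
tcp_rot: [3.119, -0.373, -0.0]
ft_force: [-0.6, 0.1, -0.8]
opening: 0.318
grasp_force: 30.0
```

```bash
python3 st.py
```

```text
t 13.0833 stand -0.04 -0.0012 0.088 F x,y,z 0.7 0.0 -0.8 open 0.318
t 13.1333 stand -0.0401 -0.0012 0.0881 F x,y,z 0.5 -0.4 -0.5 open 0.317
```

Request:
move_arm(increments="255 -0.04 0 0.01 0; 255 -0.04 0 0.01 0; 255 0 0 0 0; 255 0 0 0 0")

```text
time_s: 13.47
eef_pos: [0.5628, 0.1749, 0.0874]
tcp_rot: [3.119, -0.373, -0.0]
ft_force: [-0.3, 0.1, -0.9]
opening: 0.32
grasp_force: 30.0
```

```bash
python3 st.py pics/in.png
```

```text
t 13.4667 stand -0.0375 -0.0013 0.0874 F x,y,z 0.3 -0.1 -0.9 open 0.32
t 13.5167 stand -0.0376 -0.0013 0.0874 F x,y,z -0.1 -0.3 -1.8 open 0.315
```

View pics/in.png

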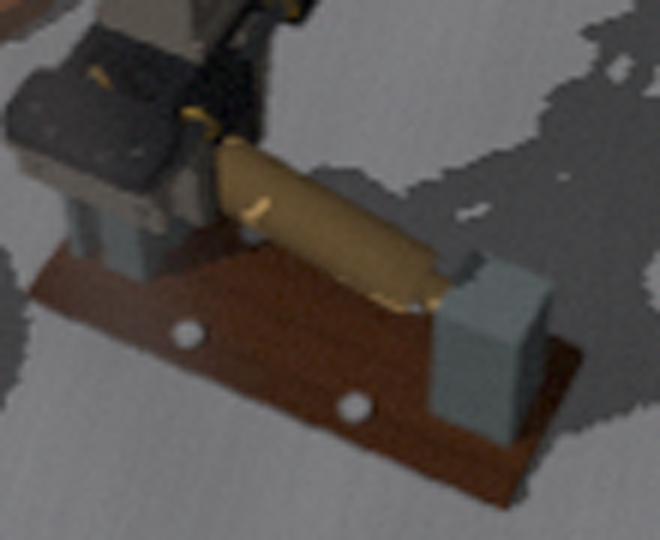

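The barrel's shoulder is close to the keeper (435,285) and no force has built up yet, so I'll nudge forward until it touches the back wall.

Request:
move_arm(increments="255 -0.05 0 0.01 0; 255 -0.05 0 0.01 0; 255 0 0 0 0; 255 0 0 0 0")

```text
time_s: 13.85
eef_pos: [0.5614, 0.1754, 0.0877]
tcp_rot: [-3.119, 0.373, -0.005]
ft_force: [5.3, -0.8, -0.8]
opening: 0.314
grasp_force: 30.0
```

```bash
python3 st.py
```

```text
t 13.85 stand -0.036 -0.0014 0.0877 F x,y,z -5.4 -0.4 -0.8 open 0.314
t 13.9 stand -0.036 -0.0014 0.0877 F x,y,z -5.8 0.1 0.5 open 0.322
```

The pin end is against the keeper's back wall. I'll back off 1 mm, ease the grip and lower the fork end.

Request:
move_arm(increments="255 0.04 0 0 0; 255 0 0 0 0; 255 0 0 0.06 0; 255 0 0 0.08 0; 255 0 0 0.08 0; 255 0 0 0.08 0; 255 0 0 0.08 0; 255 0 0 0.08 0; 255 0 0 0.08 0; 255 0 0 0.08 0; 255 0 0 0 0", newtons=3)

```text
time_s: 14.82
eef_pos: [0.5613, 0.1758, 0.0681]
tcp_rot: [-3.118, 0.373, -0.0]
ft_force: [4.9, 1.5, 0.8]
opening: 0.325
grasp_force: 3.0
```

```bash
python3 st.py pics/mouthrest.png
```

```text
t 14.8167 stand -0.0358 -0.0019 0.0681 F x,y,z -4.4 -2.6 0.8 open 0.325
t 14.8667 stand -0.0357 -0.0018 0.0681 F x,y,z -4.3 -3.1 1.1 open 0.323
```

View pics/mouthrest.png

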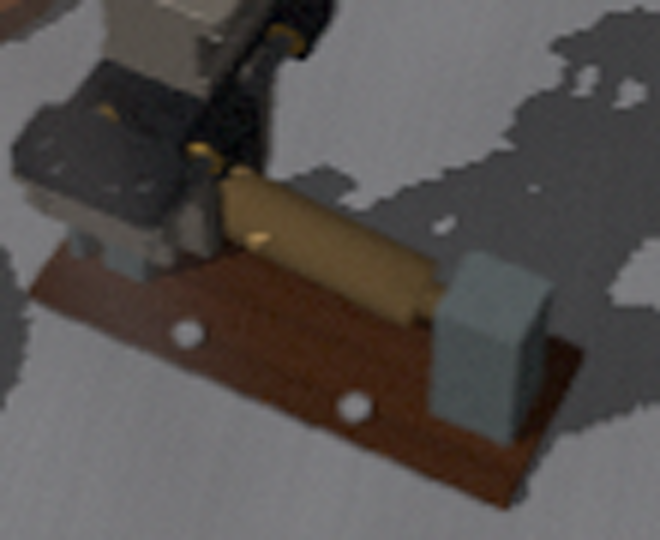

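The pin is nearly level and its handle is at the fork mouth. I'll release it, rise, close the fingers and press from above.

Request:
move_arm(increments="120 0 0 0 0; 120 0 0 0 0; 120 0 0 0 0; 120 0 0 0 0; 120 0 0 0 0; 120 0 0 -0.4 0; 120 0 0 -0.7 0; 120 0 0 -0.5 0; 255 0 0 0 0; 255 0 0 0 0; 255 0 0 0 0; 255 0 0 0 0; 255 0 0 0 0; 255 0 0 0 0; 255 0 0 0 0; 255 0 0 0 0; 255 0 0 0 0; 255 0 0 0 0", newtons=20)

```text
time_s: 16.37
eef_pos: [0.5612, 0.1752, 0.1162]
tcp_rot: [3.119, -0.373, -0.0]
ft_force: [0.6, 0.4, 0.6]
opening: 0.007
grasp_force: 0.0
```

```bash
python3 st.py; cat > chk.py <<'E'
from st import *
P,D=cap("side");hsv=cv2.cvtColor(P,cv2.COLOR_RGB2HSV).astype(int)
m=(hsv[:,:,1]>60)&(hsv[:,:,0]>14)&(hsv[:,:,0]<28)&(hsv[:,:,2]>75)
w=np.zeros_like(m);w[235:295,235:310]=1;m&=w
k,l,st_,_=cv2.connectedComponentsWithStats(m.astype(np.uint8));m=l==1+np.argmax(st_[1:,4])
v,u=np.where(m);n=np.array([*ys,0]);o=np.array([*O,0])
A=[]
for t in zip(u,v):
    c,r=ray("side",t);A.append(c+r*((o-c)@n)/(r@n))
A=np.array(A);s=(A-o)[:,:2]@xs;z=A[:,2]
for b in np.arange(-.1,.07,.01):
    k=abs(s-b)<.005
    if k.sum()>3: print(round(b,3),k.sum(),z[k].min().round(4),z[k].max().round(4))
E
python3 chk.py
```

```text
t 16.3667 stand -0.0358 -0.0012 0.1162 F x,y,z -0.5 -0.6 0.6 open 0.007
t 16.4167 stand -0.0358 -0.0013 0.1162 F x,y,z 0.6 -0.5 -0.3 open 0.005
-0.06 22 0.048 0.088
-0.05 36 0.0466 0.0933
-0.04 44 0.0452 0.0993
-0.03 47 0.0445 0.0996
-0.02 44 0.0431 0.0988
-0.01 49 0.0417 0.0974
-0.0 48 0.0403 0.0959
0.01 42 0.0396 0.0944
0.02 46 0.0382 0.088
0.03 38 0.0368 0.0873
0.04 45 0.0354 0.0859
0.05 41 0.0373 0.0861
0.06 27 0.0467 0.0854
```

Request:
move_arm(increments="255 0.23 0.02 0.3 0; 255 0 0 0.3 0; 255 0 0 0.2 0; 255 0 0 0.07 0; 255 0 0 0.07 0; 255 0 0 0.06 0; 255 0 0 0 0")

```text
time_s: 17.05
eef_pos: [0.5693, 0.1734, 0.0877]
tcp_rot: [-3.118, 0.373, -0.005]
ft_force: [-0.5, 0.7, 8.0]
opening: 0.007
grasp_force: 4.6
```

Request:
move_arm(increments="255 0 0 0.05 0; 255 0 0 0.05 0; 255 0 0 0.05 0; 255 0 0 0 0")

```text
time_s: 17.38
eef_pos: [0.5695, 0.173, 0.0824]
tcp_rot: [-3.119, 0.373, -0.006]
ft_force: [2.8, -0.1, 3.9]
opening: 0.004
grasp_force: 1.8
```

Request:
move_arm(increments="255 0 0 0.05 0; 255 0 0 0.05 0; 255 0 0 0.05 0; 255 0 0 0 0")

```text
time_s: 17.72
eef_pos: [0.5662, 0.1729, 0.0755]
tcp_rot: [3.119, -0.373, -0.006]
ft_force: [-0.1, -0.8, -0.3]
opening: -0.0
grasp_force: 0.0
```

```bash
python3 st.py; python3 chk.py
```

```text
t 17.7167 stand -0.0413 -0.0002 0.0755 F x,y,z -0.1 0.8 -0.3 open -0.0
t 17.7667 stand -0.0414 -0.0002 0.0758 F x,y,z 0.4 0.4 -0.5 open 0.005
-0.06 25 0.0294 0.0616
-0.05 22 0.0287 0.0609
-0.04 30 0.0294 0.0639
-0.03 35 0.0287 0.0775
-0.02 40 0.0293 0.0786
-0.01 44 0.0286 0.0839
-0.0 47 0.0292 0.0832
0.01 34 0.0285 0.0775
0.02 44 0.0291 0.076
0.03 34 0.0284 0.0771
0.04 44 0.0289 0.0757
0.05 36 0.0282 0.076
0.06 12 0.0449 0.0617
```

Request:
move_arm(increments="255 0 0 0.04 0; 255 0 0 0.03 0; 255 0 0 0 0")

```text
time_s: 18.07
eef_pos: [0.5675, 0.1732, 0.0753]
tcp_rot: [-3.119, 0.373, 0.001]
ft_force: [-1.4, 0.5, 1.9]
opening: 0.005
grasp_force: 1.3
```

Request:
move_arm(increments="255 0 0 -0.3 0; 255 0 0 -0.8 0; 255 0 0 -0.9 0; 255 0 0 -0.9 0; 255 0 0 -0.9 0; 255 0 0 -0.9 0; 255 0.5 -0.5 -0.5 0; 255 0.8 -0.8 0 0; 255 0.8 -0.8 0 0; 255 0.8 0.8 0 0; 255 0.8 0.8 0 0; 255 0.8 0.8 0 0; 255 0.8 0.8 0 0; 255 0 0 0 0; 255 0 0 0 0")

```text
time_s: 19.32
eef_pos: [0.715, 0.1016, 0.231]
tcp_rot: [-3.119, 0.378, 0.0]
ft_force: [-0.2, 1.4, 0.6]
opening: 0.008
grasp_force: 0.0
```

```bash
python3 chk.py; python3 - <<'E'
from st import *
for c in("side","top"):
    P,D=cap(c);C=cloud(c,D);d=C[:,:,:2]-O;x=d@xs;y=d@ys
    for n,lo,hi in(("handle",-.07,-.06),("fork",-.09,-.072),("barrel",-.05,.05)):
        m=(D>0)&(x>lo)&(x<hi)&(abs(y)<.022)&(C[:,:,2]>.02)
        if m.sum(): print(c,n,m.sum(),"z95",np.percentile(C[m][:,2],[50,95]).round(4),"y at top",np.median(y[m&(C[:,:,2]>np.percentile(C[m][:,2],70))]).round(4))
print(get_obs()["ft_force"])
E
```

```text
-0.09 4 0.0651 0.0696
-0.08 4 0.0663 0.0708
-0.07 20 0.0421 0.0701
-0.06 33 0.0294 0.0712
-0.05 38 0.0287 0.0822
-0.04 44 0.0294 0.084
-0.03 44 0.0287 0.0843
-0.02 44 0.0293 0.0836
-0.01 45 0.0286 0.0847
-0.0 50 0.0292 0.085
0.01 40 0.0285 0.0842
0.02 52 0.0291 0.0846
0.03 40 0.0284 0.0831
0.04 50 0.0289 0.0841
0.05 45 0.0282 0.0844
0.06 26 0.0449 0.0837
side handle 361 z95 [0.5488 0.5998] y at top 0.0053
side fork 496 z95 [0.5523 0.5924] y at top 0.0023
side barrel 1253 z95 [0.5457 0.5946] y at top 0.012
top handle 36 z95 [0.6019 0.6043] y at top 0.0146
top fork 84 z95 [0.5895 0.6001] y at top 0.0117
top barrel 75 z95 [0.5949 0.6024] y at top 0.0163
[0.52125144 0.76578187 0.83372444]
```

```bash
python3 - <<'E'
from st import *
P,D=cap("side");C=cloud("side",D);B=np.load("st_side.npy");N=C[(D>0)]
for n,X in(("before",B),("now",N)):
    d=X[:,:2]-O;x=d@xs;y=d@ys;z=X[:,2]
    m=(x>-.1)&(x<-.065)&(y>0)&(y<.035)&(z>.072)&(z<.1);print(n,m.sum(),np.median(y[m]).round(4),y[m].max().round(4),z[m].max().round(4))
    m=(x>-.04)&(x<.04)&(abs(y)<.025)&(z>.045)&(z<.11)
    if m.sum(): print(" barrel top z",np.percentile(z[m],[50,90,97]).round(4))
E
```

```text
before 73 0.0102 0.0185 0.0913
now 72 0.0104 0.0196 0.0936
 barrel top z [0.071  0.075  0.0763]
```

The jaw is back in its original position (median y 10.4 mm now, 10.2 mm before). The barrel top is at 75 mm, so the axis is at 60 mm and level. The pin is seated, so I'm handing in.

```bash
python3 -c "
from rig import *
print(hand_in())"
```

```text
the job is handed in; nothing more can be done
None
```

The job is handed in: the wooden pin is locked in the travel clip, one handle fully in the keeper and the other on the fork floor with the jaw shut over it. It took about 20 s of the allowed 48 s, the gripper was clear at hand-in, and I moved nothing else on the counter.

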